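# Deploy the miniature army on the terrain board

### The job

Deploy four of the stands from the tray on the terrain board, all rectangular ones square to the board and facing its far edge: the guns in the middle of the hilltop, the foot midway between the hill and the farmhouse and in line with their centres, the horse straight behind the foot (on your side of it) with a 7 cm gap, and the general's round stand level with the horse on its left with a 2 cm gap. Put each stand down rather than dropping it, tip none over, and leave the wagon and the skirmishers where they are in the tray.

Things in the scene. Friction and masses are not known exactly. Their poses are not given: they have to be found in the camera images.
- gun: Gun stand: two black cannons on wheels side by side, three gunners behind, 33 mm high over all, on an earth-textured block 75 mm wide (y), 50 mm deep (x), 8 mm thick; origin at the centre of its underside, z up, x to its front (the way the figures face), y to its left; 70 g. Figures keep 2 mm in from front and back edges. Starts upright in the tray, front within 0.5 rad of world +x.
- foot: Foot stand: fifteen black foot soldiers in three ranks of five, 35 mm high over all, on an earth-textured block 75 mm wide (y), 50 mm deep (x), 8 mm thick; origin at the centre of its underside, z up, x to its front (the way the figures face), y to its left; 75 g. Figures keep 2 mm in from front and back edges. Starts upright in the tray, front within 0.5 rad of world +x.
- horse: Horse stand: three black horsemen abreast, 45 mm high over all, on an earth-textured block 75 mm wide (y), 50 mm deep (x), 8 mm thick; origin at the centre of its underside, z up, x to its front (the way the figures face), y to its left; 80 g. Figures keep 2 mm in from front and back edges. Starts upright in the tray, front within 0.5 rad of world +x.
- general: General's stand, the only round one: one black horseman and a man with a standard, 51 mm high over all, on a round earth-textured block 60 mm across, 8 mm thick; origin at the centre of its underside, z up; 55 g. Starts in the tray.
- wagon: Wagon stand: one black covered wagon in the middle of an earth-textured block 75 mm wide (y), 50 mm deep (x), 8 mm thick; origin at the centre of its underside, z up, x to its front (the way the figures face), y to its left. Not wanted; stays in the tray.
- skirmishers: Skirmisher stand: only four black foot soldiers, scattered, on an earth-textured block 75 mm wide (y), 50 mm deep (x), 8 mm thick; origin at the centre of its underside, z up, x to its front (the way the figures face), y to its left. Not wanted; stays in the tray.
- hill: Round flat-topped model hill fixed on the board, 128 mm across at the foot, level top 112 mm across, 22 mm above the board; origin at the centre of its underside, on the board's upper face; axes parallel to the board's. It stands at the left or the right end of the board's far half.
- farmhouse: Model farmhouse, stone walls, brown gable roof, chimney, fixed on the board at the other end from the hill; 54 by 70 mm on plan, 56 mm high; origin at the centre of its underside, on the board's upper face, 260 mm from the hill's, the line between them along the board's y; yaw up to 0.25 rad off the board's.
- board: Fixed olive and sand terrain board, 280 (x) by 410 (y) by 10 mm thick, left or right of the robot's centre line; origin at the centre of its underside, x to its far edge, away from the robot (within 0.15 rad of world +x), y to the left. A loose tree 54 mm high stands near the near left corner; a loose stone wall 14 mm high lies along the far edge.
- tray: Fixed translucent tray beside the board, 286 (x) by 330 (y) mm, walls 28 mm high, 3 mm thick, floor 3 mm thick; origin at the centre of its underside on the table. Six loose stands lie in it in two rows of three, with 35 mm or more clear in front of and behind the middle of each.
Not all that is in view belongs to the job. What is shaped like the horse but pink or red is not meant.

How it is judged:
At the end, for the whole second after the job is handed in: Guns on hilltop, foot midway: centres within 12 mm in x and y. Horse 120 mm behind foot, +-15. General 87.5 mm left of horse +-12, level +-15 (centres). Guns, foot, horse square within 0.18 rad, facing far edge. All upright, released, at rest. Wagon, skirmishers moved under 20 mm (x of gun in the frame of hill between -0.012 and 0.012 m and y of gun in the frame of hill between -0.012 and 0.012 m and z of gun in the frame of hill between 0.018 and 0.026 m and x of foot in the frame of board between 0.048 and 0.072 m and y of foot in the frame of board between -0.012 and 0.012 m and z of foot in the frame of board between 0.006 and 0.014 m and x of horse in the frame of foot between -0.135 and -0.105 m and y of horse in the frame of foot between -0.015 and 0.015 m and z of horse in the frame of board between 0.006 and 0.014 m and x of general in the frame of horse between -0.015 and 0.015 m and y of general in the frame of horse between 0.0755 and 0.0995 m and z of general in the frame of board between 0.006 and 0.014 m and angle between the x axis of each of gun, foot, horse and the x axis of board, either way round below 0.18 rad and x of horse in the frame of board below 0 m and x of horse in the frame of gun below 0 m and x of foot in the frame of horse above 0 m and angle between each of foot, horse, gun, general's own z axis and vertical below 0.1 rad and linear speed of each of foot, horse, gun, general below 0.02 m/s and contact force between the fingers and foot below 0.05 N and contact force between the fingers and horse below 0.05 N and contact force between the fingers and gun below 0.05 N and contact force between the fingers and general below 0.05 N and distance of each of wagon, skirmishers from where it was at the start of the episode below 0.02 m); the robot touches nothing.
It fails at once if a stand was tipped over (angle between any of foot, horse, gun, general, wagon, skirmishers's own z axis and vertical above 0.8 rad).
It fails at once if a stand was dropped from a height or flung ((linear speed of foot above 0.9 m/s and contact force between the fingers and foot below 0.05 N) or (linear speed of horse above 0.9 m/s and contact force between the fingers and horse below 0.05 N) or (linear speed of gun above 0.9 m/s and contact force between the fingers and gun below 0.05 N) or (linear speed of general above 0.9 m/s and contact force between the fingers and general below 0.05 N)).
It fails at once if the wagon or the skirmishers were moved by more than 20 mm (distance of any of wagon, skirmishers from where it was at the start of the episode above 0.02 m).
It also fails if it takes over 106 s, if anything falls off the work surface, if the arm or the gripper's body presses on something with over 40 N, if the wrist force passes 120 N, or if a joint passes its speed limit or range.

### The arm

A 6-joint arm with a two-finger parallel gripper is mounted at the origin on the work surface. World frame = base frame: x ahead of the robot, y to its left, z up, the work surface at z = 0. Lengths are in m, angles in rad, forces in N, time in s.
With the tool pointing down it reaches from about 0.35 to 0.8 m from the base axis. Payload 7.3 kg.
Tool frame: the origin (TCP) lies on the mounting face of the last link; the fingertips stand 173 mm ahead of it and the grasp point (between the pads) lies 155 mm ahead of it; z points along the fingers, y is the line along which they close (so a half turn about z gives the same grasp; the last joint's range is limited). The gripper opens to 85 mm and grips with 20 to 120 N. Pads are 22 mm wide; open, the fingers measure 114 mm over their backs; the gripper's body (76 mm by 85 mm) begins 54 mm behind the grasp point. The pads swing forward as they close: fully open they stand 13 mm farther back than shut.
Start: joints at [-1.269, 0.342, 1.524, -0, 1.275, -0.146], TCP at [0.227, -0.473, 0.405] pointing down, gripper open.
Joint ranges: [-2.53, 2.53], [-0.77, 2.02], [0.04, 2.7], [-1, 4.14], [0.28, 2.66], [-3.11, 3.11]. Speed limits (rad/s): [2.57, 2.57, 3.14, 3.14, 3.14, 3.14].

### API

Orientations are given as a unit quaternion [x, y, z, w].
In Python, from workcell import * gives the robot as it stands.
- The arm moves only by the tool send_rows, never from a script. Its argument "motion" is a list of rows, each an object of numbers: "dx", "dy", "dz": the shift along the tool's x, y, z in cm; "ax", "ay", "az": the turn, a rotation vector about the tool's x, y, z in rad; "gripper": the opening, from -1 (shut) to 1 (fully open), so that 0 is half open. A call has 1 to 12 rows; each row shifts and turns the commanded pose from where the row before left it, along the tool's axes as they then stand; what a row does not reach is not made up. A row lasts 1/12 s, in which the tool goes at most 41.7 mm and 7.16 degrees, less where a joint would pass 70% of its speed; a pose out of reach is approached as far as the arm can. A call is refused whole if a number of a shift passes 4.17 or a number of a turn 0.125, either way. A call with a gripper value outside its range is refused whole. The fingers move at their own pace and stop on an object; "force" is the grip in N (left out, the last holds). Time passes only in rows, so rows that do not move let the fingers close. It gives the time, the measured TCP pose, the force, the opening and the grip force at its end, in the units of the state.
- read_state(): the state, without advancing time (a new reading comes with each control period).
- capture(name): name is "scene" or "top" or "wrist"; returns the picture (400x640x3 uint8, red, green, blue); there is no depth.
- calibration(name): a dict with "fx", "fy", "cx", "cy" (pixels), "R" (3x3) and "t" (3): a world point X has camera coordinates R X + t. Camera axes: x right, y down, z forward; pixel columns grow to the right and rows downward; lengths in m; the calibration is good to about 2 mm. A picture is of the moment at which its call begins: read the wrist's pose just before it. calibration takes no time and is no camera call; for the wrist camera it gives the pose at the moment of the call.
- sign_off(): hands the job in; it is judged then, once.
The state is a dict: "time_s": time; "q": joint angles; "dq": joint speeds; "tau": joint torques, N m; "position": TCP position; "ee_rot": TCP orientation; "contact_force": force on the tool from outside, world axes, zero at the start; "moment": the same for the moment, N m; "opening": finger opening in m; "gripper_force": force on a finger pad.
Only numpy, scipy, OpenCV 4.12 (cv2) and the standard library are available. Lean on these libraries where they do the work, as an engineer would, in place of code of your own. Each camera call takes 0.05 s, during which the arm holds its last target. There are 200 camera calls.

## Working session

There is one attempt and no reset: what is moved stays moved. The work goes in short steps, Python scripts to look and compute and a tool call to move; the robot and the scene stay as the last step left them, time stands still between calls to the robot, and variables do not carry over. Pictures are saved under pics/ and viewed, at most 14 in all, crops included, and the job is handed in when it is done.

Besides the shell and the picture viewer there is one more tool, called after ">>>" by a JSON object that holds its "method" and its "body". send_rows: Moves the arm, as the interface text tells. Its arguments: {"type":"object","properties":{"motion":{"type":"array","items":{"type":"object","properties":{"dx":{"type":"number"},"dy":{"type":"number"},"dz":{"type":"number"},"ax":{"type":"number"},"ay":{"type":"number"},"az":{"type":"number"},"gripper":{"type":"number"}}}},"force":{"type":"number"}},"required":["motion"]}

```bash
ls; mkdir -p pics; python3 - <<'E'
from workcell import *
import cv2
s=read_state();print({k:s[k] for k in('time_s','position','ee_rot','opening')})
for n in('scene','top'):
    cv2.imwrite(f'pics/{n}0.png',capture(n)[:,:,::-1]);c=calibration(n);print(n,c)
E
```

```text
pics
{'time_s': 0.0, 'position': array([ 0.22726162, -0.4731134 ,  0.40401045]), 'ee_rot': array([ 9.75042725e-01,  2.22015901e-01, -7.76829920e-05, -7.85751612e-04]), 'opening': 0.08578031811093868}
scene {'fx': 463.2221037799282, 'fy': 463.2221037799282, 'cx': 319.94070690063296, 'cy': 196.23363559773617, 'R': array([[ 0.87870026,  0.47695427,  0.02001191],
       [ 0.27202708, -0.46583033, -0.84202338],
       [-0.39228449,  0.74532995, -0.53906971]]), 't': array([-0.36974074, -0.04244923,  1.68409574])}
top {'fx': 509.26634012640085, 'fy': 509.26634012640085, 'cx': 313.938290510675, 'cy': 195.27006717907648, 'R': array([[ 0.01499021, -0.99977181,  0.01521933],
       [-0.99320938, -0.01664462, -0.11514373],
       [ 0.11537077, -0.01338996, -0.99323225]]), 't': array([0.04206019, 0.42069874, 1.6220087 ])}
```

View pics/top0.png

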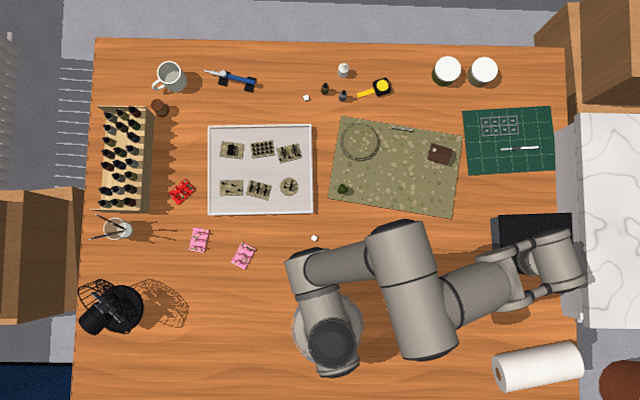

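View pics/scene0.png

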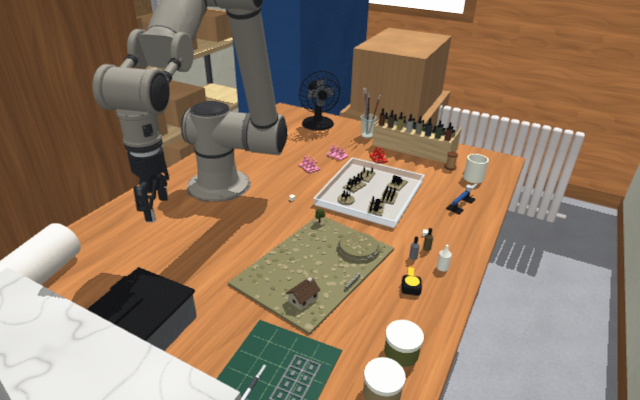

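The top view shows the tray, with the far row as wagon? (232,150), foot (262,149), guns (290,152), and the near row as skirmishers (231,188), horse (259,190), general (288,187). The hill is at (360,142) and the house at (440,154). Possible confusions are the pink stands (200,239) and (244,256), the red one (181,191), and the rack figures (122,155); all of these are outside the tray. I'll check the choice in a close crop.

```bash
cat > h.py <<'E'
from workcell import *
import cv2, numpy as np
def ray(c,uv,z):
    R=np.array(c['R']);t=np.array(c['t']);o=-R.T@t
    d=R.T@np.array([(uv[0]-c['cx'])/c['fx'],(uv[1]-c['cy'])/c['fy'],1])
    return (o+d*(z-o[2])/d[2])[:2]
def proj(c,X):
    p=np.array(c['R'])@np.array(X)+np.array(c['t']);return np.array([c['fx']*p[0]/p[2]+c['cx'],c['fy']*p[1]/p[2]+c['cy']])
def yaw():
    s=read_state();x,y,z,w=s['ee_rot']
    # tool y axis in world
    ty=np.array([2*(x*y-w*z),1-2*(x*x+z*z)]);tx=np.array([1-2*(y*y+z*z),2*(x*y+w*z)])
    return s,tx,ty
def go(x,y,tool_y_dir=None):
    """shift in tool axes (cm) to put the tool axis over x,y; turn about tool z so tool y is along angle"""
    s,tx,ty=yaw();d=np.array([x,y])-s['position'][:2]
    out=dict(dx=100*d@tx,dy=100*d@ty,z=s['position'][2])
    a=np.arctan2(ty[1],ty[0])
    if tool_y_dir is not None:
        e=(tool_y_dir-a+np.pi/2)%np.pi-np.pi/2
        out['az']=-e
    return {k:round(float(v),3) for k,v in out.items()}
E
python3 - <<'E'
from h import *
im=cv2.imread('pics/top0.png');c=calibration('top')
cv2.imwrite('pics/crop0.png',cv2.resize(im[105:225,200:470],None,fx=2.9,fy=2.9,interpolation=cv2.INTER_CUBIC))
hsv=cv2.cvtColor(im,cv2.COLOR_BGR2HSV)
print(hsv[180,400],hsv[135,250],hsv[230,400],hsv[157,232])
m=((hsv[:,:,0]>20)&(hsv[:,:,0]<45)&(hsv[:,:,1]>40)).astype(np.uint8)
b=m.copy();b[:,:322]=0;b[:,470:]=0;b[:105]=0;b[225:]=0
b=cv2.morphologyEx(b,cv2.MORPH_CLOSE,np.ones((9,9)))
k=max(cv2.findContours(b,0,2)[0],key=cv2.contourArea)
r=cv2.boxPoints(cv2.minAreaRect(k));P=[ray(c,p,.01) for p in r];print('board',r.round(1).tolist(),np.round(P,4).tolist(),np.mean(P,0))
for i in range(4):
    d=P[(i+1)%4]-P[i];print(np.linalg.norm(d),np.arctan2(d[1],d[0]))
t=(hsv[:,:,1]>25).astype(np.uint8)|(hsv[:,:,2]<110);t[:,:214]=0;t[:,308:]=0;t[:130]=0;t[210:]=0;t=t.astype(np.uint8)
for k in cv2.findContours(t,0,2)[0]:
    if cv2.contourArea(k)>80:
        q=cv2.minAreaRect(k);print(np.round(q[0],1),np.round(q[1],1),q[2],cv2.contourArea(k),ray(c,q[0],.011).round(4))
for uv in[(360,142),(440,154),(208,126),(311,126),(312,213),(208,214)]:print(uv,ray(c,uv,.03).round(3))
E
```

```text
[ 22  79 162] [ 11  20 208] [ 21  30 170] [ 20  71 157]
board [[327.1000061035156, 197.6999969482422], [341.8999938964844, 108.5999984741211], [472.29998779296875, 130.39999389648438], [457.3999938964844, 219.39999389648438]] [[0.4144, 0.0057], [0.7133, -0.0401], [0.6476, -0.4746], [0.3503, -0.4198]] [ 0.53142373 -0.23222045]
0.3024124049001278 -0.15208742141109302
0.43940180920423627 -1.7210198525565745
0.3022568602567611 2.9594259288953024
0.4303121759914846 1.4212913790253536
[258.2 189.7] [24.4 15.8] 12.52880859375 332.0 [0.4366 0.2302]
[230.5 187.5] [15. 23.] 90.0 339.5 [0.4424 0.3206]
[288.5 186.5] [17. 19.] 90.0 251.0 [0.4489 0.132 ]
[289.  152.7] [15.3 23.7] 75.25643920898438 319.5 [0.5608 0.1328]
[231.5 149.6] [23.7 15.5] 7.125016689300537 328.0 [0.5678 0.3216]
[261.9 148.6] [15.5 23.4] 82.87498474121094 320.0 [0.5731 0.222 ]
(360, 142) [ 0.597 -0.099]
(440, 154) [ 0.562 -0.361]
(208, 126) [0.641 0.398]
(311, 126) [0.647 0.062]
(312, 213) [0.362 0.054]
(208, 214) [0.353 0.387]
```

View pics/crop0.png

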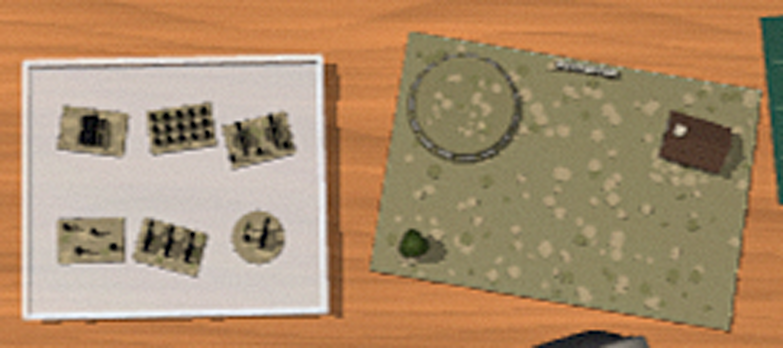

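The crop confirms it: guns at top-pixel (289,153), foot 5x3 (262,149), horse (258,190), round general (288,187). Wagon (231,150) and skirmishers (230,188) stay. I'll turn the tool so its y lies along world x and go over the tray.

>>> {"method": "send_rows", "body": {"motion": [{"az": -0.125,"gripper": 1},{"az": -0.125},{"az": -0.125},{"az": -0.125},{"az": -0.125},{"az": -0.125},{"az": -0.125},{"az": -0.125},{"az": -0.125},{"dx": 3.8,"dy": 1.6},{"dx": 3.8,"dy": 1.6},{"dx": 3.8,"dy": 1.6}]}}

```text
schema error: expected keys dx, dy, dz, ax, ay, az, gripper
```

>>> {"method": "send_rows", "body": {"motion": [{"dx": 3.8,"dy": 1.6},{"dx": 3.8,"dy": 1.6},{"dx": 3.8,"dy": 1.6},{"dx": 3.8,"dy": 1.6},{"dx": 3.8,"dy": 1.6},{"dx": 3.8,"dy": 1.6},{"dx": 3.8,"dy": 1.6},{"dx": 3.8,"dy": 1.6},{"dx": 3.8,"dy": 1.6},{"dx": 3.8,"dy": 1.6},{"dx": 1,"dy": 0.4},{}]}}

```text
schema error: expected keys dx, dy, dz, ax, ay, az, gripper
```

```bash
python3 - <<'E'
from h import *
s,tx,ty=yaw();print(s['time_s'],s['position'],tx,ty,s['q'])
c=calibration('wrist');im=capture('wrist')[:,:,::-1];cv2.imwrite('pics/w1.png',im);print(c)
im=cv2.imread('pics/w1.png')
T=capture('top')[:,:,::-1];cv2.imwrite('pics/top1.png',T)
E
```

```text
0.1 [ 0.22730728 -0.47309985  0.40408838] [0.90139016 0.43300778] [ 0.43300763 -0.90138911] [-1.26897876e+00  3.42664709e-01  1.52492397e+00  5.02068119e-06
  1.27545747e+00 -1.46011003e-01]
{'fx': 320.76898209782104, 'fy': 320.76898209782104, 'cx': 317.9508866295468, 'cy': 198.33929175086286, 'R': array([[ 4.33288071e-01, -9.01255169e-01, -7.54282256e-04],
       [-8.62218698e-01, -4.14764225e-01,  2.90774061e-01],
       [-2.62374475e-01, -1.25338576e-01, -9.56791449e-01]]), 't': array([-0.52560345, -0.03803248,  0.37768779])}
```

View pics/w1.png

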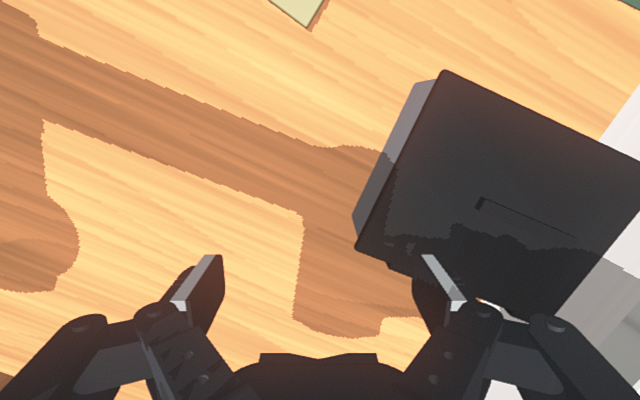

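The moves were refused because every key is required, and the wrist picture only shows the start area. Sending again with full rows.

>>> {"method": "send_rows", "body": {"motion": [{"dx": 0,"dy": 0,"dz": 0,"ax": 0,"ay": 0,"az": -0.125,"gripper": 1},{"dx": 0,"dy": 0,"dz": 0,"ax": 0,"ay": 0,"az": -0.125,"gripper": 1},{"dx": 0,"dy": 0,"dz": 0,"ax": 0,"ay": 0,"az": -0.125,"gripper": 1},{"dx": 0,"dy": 0,"dz": 0,"ax": 0,"ay": 0,"az": -0.125,"gripper": 1},{"dx": 0,"dy": 0,"dz": 0,"ax": 0,"ay": 0,"az": -0.125,"gripper": 1},{"dx": 0,"dy": 0,"dz": 0,"ax": 0,"ay": 0,"az": -0.125,"gripper": 1},{"dx": 0,"dy": 0,"dz": 0,"ax": 0,"ay": 0,"az": -0.125,"gripper": 1},{"dx": 0,"dy": 0,"dz": 0,"ax": 0,"ay": 0,"az": -0.125,"gripper": 1},{"dx": 0,"dy": 0,"dz": 0,"ax": 0,"ay": 0,"az": -0.125,"gripper": 1},{"dx": 3.8,"dy": 1.6,"dz": 0,"ax": 0,"ay": 0,"az": 0,"gripper": 1},{"dx": 3.8,"dy": 1.6,"dz": 0,"ax": 0,"ay": 0,"az": 0,"gripper": 1},{"dx": 3.8,"dy": 1.6,"dz": 0,"ax": 0,"ay": 0,"az": 0,"gripper": 1}]}}

```text
time_s: 1.2
position: [0.2751, -0.358, 0.4042]
ee_rot: [0.707, 0.707, 0.0, -0.0]
contact_force: [0.1, 0.0, 1.0]
opening: 0.0854
gripper_force: 0.0
```

>>> {"method": "send_rows", "body": {"motion": [{"dx": 3.8,"dy": 1.6,"dz": 0,"ax": 0,"ay": 0,"az": 0,"gripper": 1},{"dx": 3.8,"dy": 1.6,"dz": 0,"ax": 0,"ay": 0,"az": 0,"gripper": 1},{"dx": 3.8,"dy": 1.6,"dz": 0,"ax": 0,"ay": 0,"az": 0,"gripper": 1},{"dx": 3.8,"dy": 1.6,"dz": 0,"ax": 0,"ay": 0,"az": 0,"gripper": 1},{"dx": 3.8,"dy": 1.6,"dz": 0,"ax": 0,"ay": 0,"az": 0,"gripper": 1},{"dx": 3.8,"dy": 1.6,"dz": 0,"ax": 0,"ay": 0,"az": 0,"gripper": 1},{"dx": 3.8,"dy": 1.6,"dz": 0,"ax": 0,"ay": 0,"az": 0,"gripper": 1},{"dx": 3.8,"dy": 1.6,"dz": 0,"ax": 0,"ay": 0,"az": 0,"gripper": 1},{"dx": 3.8,"dy": 1.6,"dz": 0,"ax": 0,"ay": 0,"az": 0,"gripper": 1},{"dx": 3.8,"dy": 1.6,"dz": 0,"ax": 0,"ay": 0,"az": 0,"gripper": 1},{"dx": 0,"dy": 0,"dz": 0,"ax": 0,"ay": 0,"az": 0,"gripper": 1},{"dx": 0,"dy": 0,"dz": 0,"ax": 0,"ay": 0,"az": 0,"gripper": 1}]}}

```text
time_s: 2.2
position: [0.4346, 0.0232, 0.4044]
ee_rot: [0.705, 0.71, -0.0, -0.0]
contact_force: [-0.7, 0.0, -0.7]
opening: 0.0855
gripper_force: 0.0
```

```bash
python3 - <<'E'
from h import *
s,tx,ty=yaw();print(s['time_s'],s['position'],tx,ty,s['q'])
c=calibration('wrist');im=capture('wrist')[:,:,::-1];cv2.imwrite('pics/w2.png',im);print(c)
E
```

```text
2.2 [0.43457836 0.02321709 0.40440677] [-0.00721115  0.99997399] [0.99997383 0.00721108] [-1.23028490e-01  1.77394618e-01  1.75165222e+00 -2.10702748e-04
  1.21310055e+00 -1.30165843e-01]
{'fx': 320.76898209782104, 'fy': 320.76898209782104, 'cx': 317.9508866295468, 'cy': 198.33929175086286, 'R': array([[ 9.99971766e-01,  7.50706024e-03,  3.33236489e-04],
       [ 7.08261776e-03, -9.56395558e-01,  2.91988653e-01],
       [ 2.51068230e-03, -2.91978049e-01, -9.56421725e-01]]), 't': array([-0.43457721, -0.01965957,  0.38311898])}
```

View pics/w2.png

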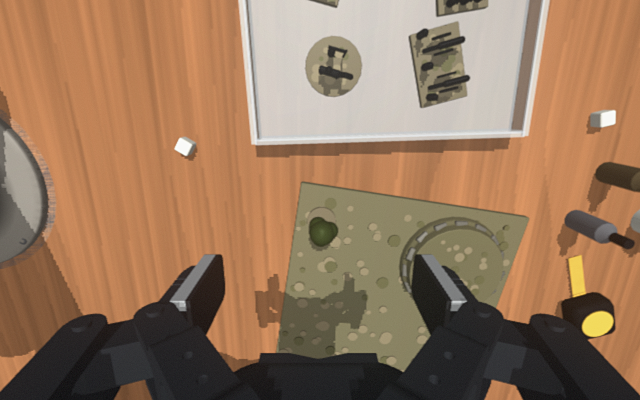

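The wrist view shows the guns (438,64), the general (333,66), the hill (452,265), and the board's left corners (303,182) and (527,216). Measuring from this frame.

```bash
cat >> h.py <<'E'
def stands(im,c,zs=.011,amin=1200,amax=1e9,dbg=False):
    """earth/black blobs on the whitish tray: rect of block's upper face"""
    hsv=cv2.cvtColor(im,cv2.COLOR_BGR2HSV)
    m=((hsv[:,:,0]>12)&(hsv[:,:,0]<50)&(hsv[:,:,1]>45)).astype(np.uint8)|((hsv[:,:,2]<60)).astype(np.uint8)
    m=cv2.morphologyEx(cv2.morphologyEx(m,cv2.MORPH_CLOSE,np.ones((5,5))),cv2.MORPH_OPEN,np.ones((9,9)))
    out=[]
    for k in cv2.findContours(m,0,2)[0]:
        if not amin<cv2.contourArea(k)<amax: continue
        # go to world plane first
        P=np.array([ray(c,p[0],zs) for p in k],np.float32)
        q=cv2.minAreaRect(P*1000);b=cv2.boxPoints(q)/1000
        e=[b[1]-b[0],b[2]-b[1]];e=min(e,key=np.linalg.norm)
        a=(np.arctan2(e[1],e[0])+np.pi/2)%np.pi-np.pi/2
        out.append((np.round(np.array(q[0])/1000,4),np.round(q[1],1),round(a,3),cv2.boundingRect(k)))
    return out
E
python3 - <<'E'
from h import *
c=calibration('wrist');im=cv2.imread('pics/w2.png')
hsv=cv2.cvtColor(im,cv2.COLOR_BGR2HSV);print(hsv[110,300],hsv[85,430],hsv[45,320],hsv[160,300])
for o in stands(im,c):print(o)
A,B=ray(c,(302.5,182),.01),ray(c,(528,216),.01);print(A,B,B-A,np.linalg.norm(B-A),np.arctan2(*(B-A)[::-1]))
t=calibration('top')
for n,uv in dict(FL=(341,116),FR=(462.8,136),NR=(451.7,218.8),NL=(327.9,198.4)).items():print(n,ray(t,uv,.01).round(4))
print('hilltop',ray(t,(360.2,142.6),.032))
E
```

```text
[ 15  17 213] [21 54 94] [ 23  56 159] [ 12 134 190]
(array([0.4493, 0.1286]), array([56.8, 56.4]), np.float32(-1.566), (306, 37, 55, 59))
(array([0.5597, 0.1309]), array([50.5, 75. ]), np.float32(0.261), (411, 24, 55, 81))
(array([ 0.4368, -0.0655]), array([930.5, 511. ]), np.float32(-1.566), (0, 0, 640, 400))
[0.41613105 0.00400796] [ 0.68662885 -0.03670096] [ 0.27049779 -0.04070892] 0.27354391161389424 -0.14937529884229928
FL [ 0.6882 -0.0374]
FR [ 0.6279 -0.4426]
NR [ 0.352  -0.4011]
NL [0.4121 0.0029]
hilltop [ 0.59440107 -0.09937155]
```

Guns at (0.560, 0.131), yaw 0.26, with measured size 50.5 x 75 mm, matching the block. Going to grasp, closing across the depth.

>>> {"method": "send_rows", "body": {"motion": [{"dx": 0,"dy": 0,"dz": 0,"ax": 0,"ay": 0,"az": -0.085,"gripper": 0.65},{"dx": 0,"dy": 0,"dz": 0,"ax": 0,"ay": 0,"az": -0.085,"gripper": 0.65},{"dx": 0,"dy": 0,"dz": 0,"ax": 0,"ay": 0,"az": -0.084,"gripper": 0.65},{"dx": 1.44,"dy": 2.97,"dz": 2.4,"ax": 0,"ay": 0,"az": 0,"gripper": 0.65},{"dx": 1.44,"dy": 2.97,"dz": 2.4,"ax": 0,"ay": 0,"az": 0,"gripper": 0.65},{"dx": 1.44,"dy": 2.97,"dz": 2.4,"ax": 0,"ay": 0,"az": 0,"gripper": 0.65},{"dx": 1.44,"dy": 2.97,"dz": 2.4,"ax": 0,"ay": 0,"az": 0,"gripper": 0.65},{"dx": 1.44,"dy": 2.97,"dz": 2.4,"ax": 0,"ay": 0,"az": 0,"gripper": 0.65},{"dx": 0,"dy": 0,"dz": 3,"ax": 0,"ay": 0,"az": 0,"gripper": 0.65},{"dx": 0,"dy": 0,"dz": 2,"ax": 0,"ay": 0,"az": 0,"gripper": 0.65},{"dx": 0,"dy": 0,"dz": 0,"ax": 0,"ay": 0,"az": 0,"gripper": 0.65},{"dx": 0,"dy": 0,"dz": 0,"ax": 0,"ay": 0,"az": 0,"gripper": 0.65}]}}

```text
time_s: 3.25
position: [0.5597, 0.1267, 0.2341]
ee_rot: [0.612, 0.791, -0.001, -0.001]
contact_force: [-0.5, 0.2, 1.0]
opening: 0.0706
gripper_force: 0.0
```

```bash
python3 - <<'E'
from h import *
c=calibration('wrist');print(go(.5597,.1309,.261));im=capture('wrist')[:,:,::-1];cv2.imwrite('pics/w3.png',im)
for o in stands(cv2.imread('pics/w3.png'),c):print(o)
E
```

```text
{'dx': 0.411, 'dy': 0.105, 'z': 0.234, 'az': -0.007}
(array([0.5611, 0.1331]), array([48.7, 75.8]), np.float32(0.267), (284, 152, 81, 115))
(array([0.4512, 0.1321]), array([59.1, 59.7]), np.float32(1.496), (98, 122, 101, 94))
(array([0.5619, 0.1152]), array([491.7, 269.7]), np.float32(-1.315), (0, 0, 640, 400))
(array([0.5724, 0.2212]), array([48.9, 74.5]), np.float32(0.165), (335, 0, 105, 143))
(array([0.4365, 0.2036]), array([66.8, 36.3]), np.float32(-1.317), (68, 0, 126, 75))
(array([0.3697, 0.1259]), array([157.8,  11.3]), np.float32(-0.028), (0, 0, 19, 261))
```

View pics/w3.png

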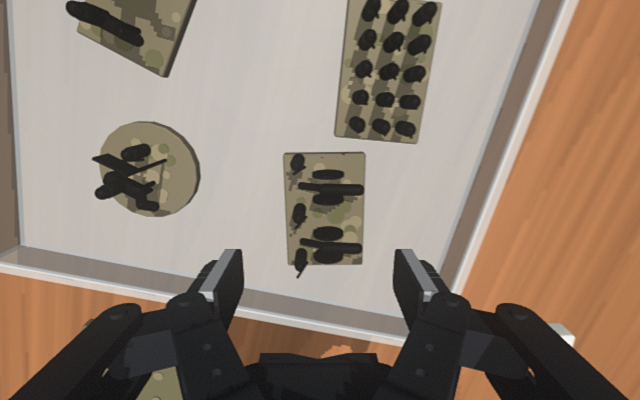

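The wrist view shows the guns at (325,208) between the fingers, the foot (388,65) and the general (148,168). Correct, descend, close.

>>> {"method": "send_rows", "body": {"force": 30, "motion": [{"dx": 0.56,"dy": 0.26,"dz": 0,"ax": 0,"ay": 0,"az": 0,"gripper": 0.65},{"dx": 0,"dy": 0,"dz": 2,"ax": 0,"ay": 0,"az": 0,"gripper": 0.65},{"dx": 0,"dy": 0,"dz": 2,"ax": 0,"ay": 0,"az": 0,"gripper": 0.65},{"dx": 0,"dy": 0,"dz": 1.2,"ax": 0,"ay": 0,"az": 0,"gripper": 0.65},{"dx": 0,"dy": 0,"dz": 0.6,"ax": 0,"ay": 0,"az": 0,"gripper": 0.65},{"dx": 0,"dy": 0,"dz": 0.4,"ax": 0,"ay": 0,"az": 0,"gripper": 0.65},{"dx": 0,"dy": 0,"dz": 0,"ax": 0,"ay": 0,"az": 0,"gripper": 0.65},{"dx": 0,"dy": 0,"dz": 0,"ax": 0,"ay": 0,"az": 0,"gripper": -0.3},{"dx": 0,"dy": 0,"dz": 0,"ax": 0,"ay": 0,"az": 0,"gripper": -0.3},{"dx": 0,"dy": 0,"dz": 0,"ax": 0,"ay": 0,"az": 0,"gripper": -0.3},{"dx": 0,"dy": 0,"dz": 0,"ax": 0,"ay": 0,"az": 0,"gripper": -0.3},{"dx": 0,"dy": 0,"dz": 0,"ax": 0,"ay": 0,"az": 0,"gripper": -0.3}]}}

```text
time_s: 4.3
position: [0.5613, 0.1346, 0.1738]
ee_rot: [0.611, 0.792, 0.001, 0.001]
contact_force: [-1.3, 0.2, 6.1]
opening: 0.0491
gripper_force: 31.8
```

Guns gripped (49 mm, 32 N). Lift, square the tool to the board and go just past the hill for a look at it.

>>> {"method": "send_rows", "body": {"motion": [{"dx": 0,"dy": 0,"dz": -2,"ax": 0,"ay": 0,"az": 0,"gripper": -0.3},{"dx": 0,"dy": 0,"dz": -3.5,"ax": 0,"ay": 0,"az": 0,"gripper": -0.3},{"dx": 0,"dy": 0,"dz": -3.5,"ax": 0,"ay": 0,"az": 0.083,"gripper": -0.3},{"dx": 0,"dy": 0,"dz": -3,"ax": 0,"ay": 0,"az": 0.083,"gripper": -0.3},{"dx": 0,"dy": 0,"dz": 0,"ax": 0,"ay": 0,"az": 0.083,"gripper": -0.3},{"dx": 0,"dy": 0,"dz": 0,"ax": 0,"ay": 0,"az": 0.083,"gripper": -0.3},{"dx": 0,"dy": 0,"dz": 0,"ax": 0,"ay": 0,"az": 0.083,"gripper": -0.3},{"dx": -3,"dy": 0.6,"dz": 0,"ax": 0,"ay": 0,"az": 0,"gripper": -0.3},{"dx": -3.5,"dy": 0.7,"dz": 0,"ax": 0,"ay": 0,"az": 0,"gripper": -0.3},{"dx": -3.8,"dy": 0.8,"dz": 0,"ax": 0,"ay": 0,"az": 0,"gripper": -0.3},{"dx": -3.8,"dy": 0.8,"dz": 0,"ax": 0,"ay": 0,"az": 0,"gripper": -0.3},{"dx": -3.8,"dy": 0.8,"dz": 0,"ax": 0,"ay": 0,"az": 0,"gripper": -0.3}]}}

```text
time_s: 5.3
position: [0.5687, -0.0496, 0.2927]
ee_rot: [0.761, 0.649, -0.0, -0.0]
contact_force: [0.7, -0.3, -1.8]
opening: 0.0493
gripper_force: 31.7
```

>>> {"method": "send_rows", "body": {"motion": [{"dx": -3.8,"dy": 0.8,"dz": 0,"ax": 0,"ay": 0,"az": 0,"gripper": -0.3},{"dx": -3.8,"dy": 0.8,"dz": 0,"ax": 0,"ay": 0,"az": 0,"gripper": -0.3},{"dx": -3.5,"dy": 0.7,"dz": 0,"ax": 0,"ay": 0,"az": 0,"gripper": -0.3},{"dx": -3,"dy": 0.6,"dz": 0,"ax": 0,"ay": 0,"az": 0,"gripper": -0.3},{"dx": 0,"dy": 0,"dz": 0,"ax": 0,"ay": 0,"az": 0,"gripper": -0.3},{"dx": 0,"dy": 0,"dz": 0,"ax": 0,"ay": 0,"az": 0,"gripper": -0.3}]}}

```text
time_s: 5.8
position: [0.575, -0.1936, 0.2923]
ee_rot: [0.762, 0.647, -0.0, -0.0]
contact_force: [0.1, 0.4, -0.5]
opening: 0.0492
gripper_force: 31.7
```

```bash
python3 - <<'E'
from h import *
c=calibration('wrist');print(read_state()['time_s'],go(.5966,-.0996,-.148));im=capture('wrist')[:,:,::-1];cv2.imwrite('pics/w4.png',im)
import json;json.dump({k:np.array(v).tolist() for k,v in c.items()},open('c4.json','w'))
print([proj(c,(.5966+.056*np.cos(a),-.0996+.056*np.sin(a),.032)).round().tolist() for a in np.arange(4)*np.pi/2])
E
```

```text
5.8 {'dx': 9.625, 'dy': 0.615, 'z': 0.292, 'az': -0.014}
[[412.0, 49.0], [313.0, -34.0], [244.0, 78.0], [339.0, 148.0]]
```

View pics/w4.png

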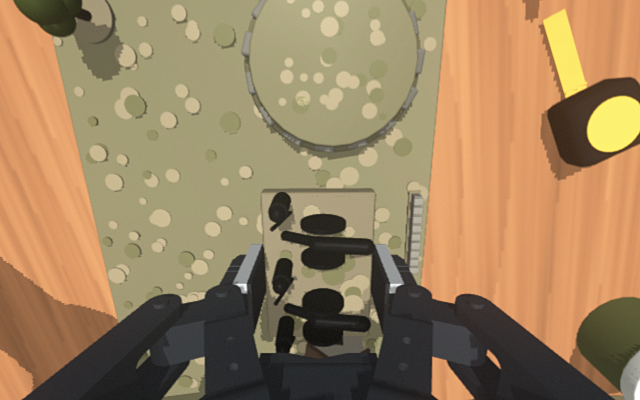

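The wrist view shows the gun held at (318,270) and the hill rim from left (249,57) to right (417,57) with bottom (335,148). I'll fit the rim circle and the board edges.

```bash
python3 - <<'E'
from h import *
import json
c=json.load(open('c4.json'));im=cv2.imread('pics/w4.png');hsv=cv2.cvtColor(im,cv2.COLOR_BGR2HSV)
g=((hsv[:,:,1]<45)&(hsv[:,:,2]>60)).astype(np.uint8);g[158:]=0;g[:,:235]=0;g[:,430:]=0
g=cv2.morphologyEx(g,cv2.MORPH_OPEN,np.ones((2,2)))
ys,xs=np.nonzero(g);print(len(xs))
P=np.array([ray(c,p,.032) for p in zip(xs,ys)])
w=np.ones(len(P))
for i in range(5):
    A=np.c_[2*P,np.ones(len(P))];s=np.linalg.lstsq(A*w[:,None],(P**2).sum(1)*w,rcond=None)[0];r=np.sqrt(s[2]+s[:2]@s[:2])
    e=np.abs(np.linalg.norm(P-s[:2],axis=1)-r);w=(e<.006)*1.
    print(s[:2].round(4),r.round(4),int(w.sum()))
# board edges: olive vs wood
b=((hsv[:,:,0]>22)&(hsv[:,:,0]<50)&(hsv[:,:,1]>40)).astype(np.uint8);b=cv2.medianBlur(b,9)
R=[];L=[]
for y in range(10,165,5):
    n=np.nonzero(b[y])[0];n=n[n<520]
    R.append(ray(c,(n.max()+.5,y),.01)); 
    if y>70:L.append(ray(c,(n.min()-.5,y),.01))
for E in(np.array(R),np.array(L)):
    vx,vy,x0,y0=cv2.fitLine(E.astype(np.float32),cv2.DIST_HUBER,0,.001,.001).ravel();a=np.arctan2(-vx,vy);a=(a+np.pi/2)%np.pi-np.pi/2
    n=np.array([np.cos(-.148),np.sin(-.148)]);print('yaw',a,'offset along board x at centre',n@[x0,y0]-n@[.5201,-.2195])
E
```

```text
1205
[ 0.6008 -0.0998] 0.0573 1205
[ 0.6008 -0.0998] 0.0573 1205
[ 0.6008 -0.0998] 0.0573 1205
[ 0.6008 -0.0998] 0.0573 1205
[ 0.6008 -0.0998] 0.0573 1205
yaw -0.1502968 offset along board x at centre 0.1399471867306158
yaw -0.15026927 offset along board x at centre -0.13544109405530425
```

```bash
python3 - <<'E'
from h import *
import json
c=json.load(open('c4.json'));s,tx,ty=yaw()
for uv in((262,190),(375,188.5)):
    d=ray(c,uv,.1295)-s['position'][:2];print(d@tx,d@ty)
print(go(.6005,-.0998,-.15))
E
```

```text
0.03553882862219332 -0.023443588402619158
0.03612025842343761 0.024298340810607697
{'dx': 9.526, 'dy': 1.037, 'z': 0.292, 'az': -0.01}
```

>>> {"method": "send_rows", "body": {"motion": [{"dx": 3,"dy": 0.35,"dz": 0,"ax": 0,"ay": 0,"az": -0.01,"gripper": -0.3},{"dx": 3.5,"dy": 0.35,"dz": 0,"ax": 0,"ay": 0,"az": 0,"gripper": -0.3},{"dx": 3.2,"dy": 0.33,"dz": 0,"ax": 0,"ay": 0,"az": 0,"gripper": -0.3},{"dx": 0,"dy": 0,"dz": 0,"ax": 0,"ay": 0,"az": 0,"gripper": -0.3},{"dx": 0,"dy": 0,"dz": 2.5,"ax": 0,"ay": 0,"az": 0,"gripper": -0.3},{"dx": 0,"dy": 0,"dz": 2.5,"ax": 0,"ay": 0,"az": 0,"gripper": -0.3},{"dx": 0,"dy": 0,"dz": 2,"ax": 0,"ay": 0,"az": 0,"gripper": -0.3},{"dx": 0,"dy": 0,"dz": 0.8,"ax": 0,"ay": 0,"az": 0,"gripper": -0.3},{"dx": 0,"dy": 0,"dz": 0,"ax": 0,"ay": 0,"az": 0,"gripper": -0.3},{"dx": 0,"dy": 0,"dz": 0,"ax": 0,"ay": 0,"az": 0,"gripper": -0.3}]}}

```text
time_s: 6.68
position: [0.6004, -0.097, 0.2152]
ee_rot: [0.757, 0.653, 0.0, 0.0]
contact_force: [0.6, 0.4, -0.4]
opening: 0.049
gripper_force: 31.7
```

```bash
python3 - <<'E'
from h import *
print(go(.6005,-.0998,-.15))
E
```

```text
{'dx': -0.274, 'dy': 0.048, 'z': 0.215, 'az': 0.002}
```

>>> {"method": "send_rows", "body": {"motion": [{"dx": -0.1,"dy": 0.05,"dz": 0.5,"ax": 0,"ay": 0,"az": 0,"gripper": -0.3},{"dx": 0,"dy": 0,"dz": 0.4,"ax": 0,"ay": 0,"az": 0,"gripper": -0.3},{"dx": 0,"dy": 0,"dz": 0.25,"ax": 0,"ay": 0,"az": 0,"gripper": -0.3},{"dx": 0,"dy": 0,"dz": 0.1,"ax": 0,"ay": 0,"az": 0,"gripper": -0.3},{"dx": 0,"dy": 0,"dz": 0,"ax": 0,"ay": 0,"az": 0,"gripper": -0.3},{"dx": 0,"dy": 0,"dz": 0,"ax": 0,"ay": 0,"az": 0,"gripper": -0.3}]}}

```text
time_s: 7.18
position: [0.6006, -0.0988, 0.2028]
ee_rot: [0.758, 0.652, 0.0, 0.0]
contact_force: [-1.9, 0.5, 3.7]
opening: 0.0494
gripper_force: 32.2
```

>>> {"method": "send_rows", "body": {"motion": [{"dx": 0,"dy": 0,"dz": 0,"ax": 0,"ay": 0,"az": 0,"gripper": 0.5},{"dx": 0,"dy": 0,"dz": 0,"ax": 0,"ay": 0,"az": 0,"gripper": 0.5},{"dx": 0,"dy": 0,"dz": -1,"ax": 0,"ay": 0,"az": 0,"gripper": 0.5},{"dx": 0,"dy": 0,"dz": -3,"ax": 0,"ay": 0,"az": 0,"gripper": 0.65},{"dx": 0,"dy": 0,"dz": -4,"ax": 0,"ay": 0,"az": 0,"gripper": 0.65},{"dx": 2,"dy": -0.5,"dz": -2,"ax": 0,"ay": 0,"az": 0,"gripper": 0.65},{"dx": 3.5,"dy": -0.95,"dz": 0,"ax": 0,"ay": 0,"az": 0,"gripper": 0.65},{"dx": 3.9,"dy": -1.05,"dz": 0,"ax": 0,"ay": 0,"az": 0,"gripper": 0.65},{"dx": 3.9,"dy": -1.05,"dz": 0,"ax": 0,"ay": 0,"az": 0,"gripper": 0.65},{"dx": 3.9,"dy": -1.05,"dz": 0,"ax": 0,"ay": 0,"az": 0,"gripper": 0.65},{"dx": 3.9,"dy": -1.05,"dz": 0,"ax": 0,"ay": 0,"az": 0,"gripper": 0.65},{"dx": 3.9,"dy": -1.05,"dz": 0,"ax": 0,"ay": 0,"az": 0,"gripper": 0.65}]}}

```text
time_s: 8.18
position: [0.5709, 0.1603, 0.3031]
ee_rot: [0.758, 0.652, 0.0, 0.0]
contact_force: [0.9, -0.2, 0.2]
opening: 0.0704
gripper_force: 0.0
```

>>> {"method": "send_rows", "body": {"motion": [{"dx": 0,"dy": 0,"dz": 0,"ax": 0,"ay": 0,"az": -0.1,"gripper": 0.65},{"dx": 0,"dy": 0,"dz": 0,"ax": 0,"ay": 0,"az": -0.1,"gripper": 0.65},{"dx": 0,"dy": 0,"dz": 0,"ax": 0,"ay": 0,"az": -0.1,"gripper": 0.65},{"dx": 0,"dy": 0,"dz": 0,"ax": 0,"ay": 0,"az": 0,"gripper": 0.65},{"dx": 0,"dy": 0,"dz": 0,"ax": 0,"ay": 0,"az": 0,"gripper": 0.65}]}}

```text
time_s: 8.6
position: [0.5715, 0.1586, 0.3027]
ee_rot: [0.653, 0.757, 0.0, 0.0]
contact_force: [0.1, 0.5, -0.2]
opening: 0.0702
gripper_force: 0.0
```

```bash
python3 - <<'E'
from h import *
c=calibration('wrist');im=capture('wrist')[:,:,::-1];cv2.imwrite('pics/w5.png',im)
S=stands(cv2.imread('pics/w5.png'),c)
for o in S:
    print(o)
    if abs(o[0][0]-.572)<.02 and abs(o[0][1]-.222)<.02: print(go(*o[0],o[2]))
E
```

```text
(array([0.451 , 0.1325]), array([59.2, 57.7]), np.float32(-1.423), (138, 167, 70, 66))
(array([0.5726, 0.2211]), array([48.6, 73.5]), np.float32(0.16), (300, 65, 64, 98))
{'dx': 6.187, 'dy': 1.031, 'z': 0.303, 'az': -0.012}
(array([0.4381, 0.2296]), array([73.5, 51.7]), np.float32(-0.238), (117, 17, 86, 116))
(array([0.5659, 0.2894]), array([50.9, 22.5]), np.float32(-1.422), (302, 0, 72, 36))
(array([0.3613, 0.1597]), array([ 15.3, 221.4]), np.float32(0.037), (33, 0, 50, 274))
(array([0.5784, 0.1173]), array([664.9, 367.6]), np.float32(-1.424), (0, 0, 640, 400))
```

View pics/w5.png

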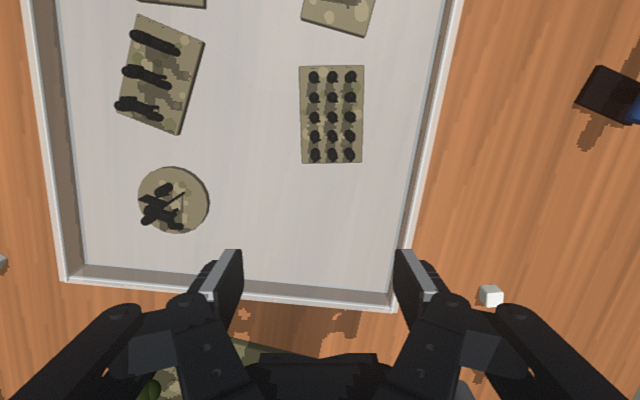

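Foot at pixel (332,115), (0.5726, 0.2211), yaw 0.16. The horse (160,75) is at about (0.438,0.230), yaw −0.24. Move over the foot.

>>> {"method": "send_rows", "body": {"motion": [{"dx": 3.1,"dy": 0.5,"dz": 1,"ax": 0,"ay": 0,"az": -0.012,"gripper": 0.65},{"dx": 3.1,"dy": 0.53,"dz": 2,"ax": 0,"ay": 0,"az": 0,"gripper": 0.65},{"dx": 0,"dy": 0,"dz": 2.5,"ax": 0,"ay": 0,"az": 0,"gripper": 0.65},{"dx": 0,"dy": 0,"dz": 2,"ax": 0,"ay": 0,"az": 0,"gripper": 0.65},{"dx": 0,"dy": 0,"dz": 0,"ax": 0,"ay": 0,"az": 0,"gripper": 0.65},{"dx": 0,"dy": 0,"dz": 0,"ax": 0,"ay": 0,"az": 0,"gripper": 0.65}]}}

```text
time_s: 9.15
position: [0.5718, 0.2211, 0.2266]
ee_rot: [0.648, 0.762, -0.001, -0.001]
contact_force: [0.3, -0.9, 1.7]
opening: 0.0704
gripper_force: 0.0
```

```bash
python3 - <<'E'
from h import *
print(go(.5726,.2211,.16))
E
```

```text
{'dx': -0.012, 'dy': 0.076, 'z': 0.227, 'az': 0.001}
```

>>> {"method": "send_rows", "body": {"motion": [{"dx": 0,"dy": 0.08,"dz": 2,"ax": 0,"ay": 0,"az": 0,"gripper": 0.65},{"dx": 0,"dy": 0,"dz": 2,"ax": 0,"ay": 0,"az": 0,"gripper": 0.65},{"dx": 0,"dy": 0,"dz": 0.8,"ax": 0,"ay": 0,"az": 0,"gripper": 0.65},{"dx": 0,"dy": 0,"dz": 0.4,"ax": 0,"ay": 0,"az": 0,"gripper": 0.65},{"dx": 0,"dy": 0,"dz": 0,"ax": 0,"ay": 0,"az": 0,"gripper": 0.65},{"dx": 0,"dy": 0,"dz": 0,"ax": 0,"ay": 0,"az": 0,"gripper": -0.3},{"dx": 0,"dy": 0,"dz": 0,"ax": 0,"ay": 0,"az": 0,"gripper": -0.3},{"dx": 0,"dy": 0,"dz": 0,"ax": 0,"ay": 0,"az": 0,"gripper": -0.3},{"dx": 0,"dy": 0,"dz": 0,"ax": 0,"ay": 0,"az": 0,"gripper": -0.3},{"dx": 0,"dy": 0,"dz": 0,"ax": 0,"ay": 0,"az": 0,"gripper": -0.3}]}}

```text
time_s: 9.98
position: [0.5733, 0.2216, 0.1768]
ee_rot: [0.647, 0.762, 0.001, 0.001]
contact_force: [-1.8, -1.3, 6.2]
opening: 0.0487
gripper_force: 31.4
```

>>> {"method": "send_rows", "body": {"motion": [{"dx": 0,"dy": 0,"dz": -2,"ax": 0,"ay": 0,"az": 0,"gripper": -0.3},{"dx": 0,"dy": 0,"dz": -3.5,"ax": 0,"ay": 0,"az": 0,"gripper": -0.3},{"dx": 0,"dy": 0,"dz": -3.5,"ax": 0,"ay": 0,"az": 0.1,"gripper": -0.3},{"dx": 0,"dy": 0,"dz": -3,"ax": 0,"ay": 0,"az": 0.1,"gripper": -0.3},{"dx": 0,"dy": 0,"dz": 0,"ax": 0,"ay": 0,"az": 0.11,"gripper": -0.3},{"dx": -2.5,"dy": 0.42,"dz": 0,"ax": 0,"ay": 0,"az": 0,"gripper": -0.3},{"dx": -3.7,"dy": 0.63,"dz": 0,"ax": 0,"ay": 0,"az": 0,"gripper": -0.3},{"dx": -3.7,"dy": 0.63,"dz": 0,"ax": 0,"ay": 0,"az": 0,"gripper": -0.3},{"dx": -3.7,"dy": 0.63,"dz": 0,"ax": 0,"ay": 0,"az": 0,"gripper": -0.3},{"dx": -3.7,"dy": 0.63,"dz": 0,"ax": 0,"ay": 0,"az": 0,"gripper": -0.3},{"dx": -3.7,"dy": 0.63,"dz": 0,"ax": 0,"ay": 0,"az": 0,"gripper": -0.3}]}}

```text
time_s: 10.9
position: [0.577, 0.007, 0.2957]
ee_rot: [0.757, 0.653, 0.0, 0.0]
contact_force: [0.4, 0.4, 0.3]
opening: 0.0489
gripper_force: 31.5
```

>>> {"method": "send_rows", "body": {"motion": [{"dx": -3.7,"dy": 0.63,"dz": 0,"ax": 0,"ay": 0,"az": 0,"gripper": -0.3},{"dx": -3.7,"dy": 0.63,"dz": 0,"ax": 0,"ay": 0,"az": 0,"gripper": -0.3},{"dx": -3.7,"dy": 0.63,"dz": 0,"ax": 0,"ay": 0,"az": 0,"gripper": -0.3},{"dx": -3.7,"dy": 0.63,"dz": 0,"ax": 0,"ay": 0,"az": 0,"gripper": -0.3},{"dx": -3.7,"dy": 0.63,"dz": 0,"ax": 0,"ay": 0,"az": 0,"gripper": -0.3},{"dx": -3.7,"dy": 0.63,"dz": 0,"ax": 0,"ay": 0,"az": 0,"gripper": -0.3},{"dx": -1.2,"dy": 0.2,"dz": 0,"ax": 0,"ay": 0,"az": 0,"gripper": -0.3},{"dx": 0,"dy": 0,"dz": 0,"ax": 0,"ay": 0,"az": 0,"gripper": -0.3},{"dx": 0,"dy": 0,"dz": 0,"ax": 0,"ay": 0,"az": 0,"gripper": -0.3}]}}

```text
time_s: 11.65
position: [0.5821, -0.229, 0.2951]
ee_rot: [0.758, 0.653, 0.0, -0.0]
contact_force: [-0.3, 1.0, -0.9]
opening: 0.0489
gripper_force: 31.5
```

```bash
python3 - <<'E'
from h import *
print(go(.5813,-.2288,-.15))
c=calibration('wrist');im=capture('wrist')[:,:,::-1];cv2.imwrite('pics/w6.png',im)
import json;json.dump({k:np.array(v).tolist() for k,v in c.items()},open('c6.json','w'))
E
```

```text
{'dx': 0.004, 'dy': -0.084, 'z': 0.295, 'az': 0.001}
```

View pics/w6.png

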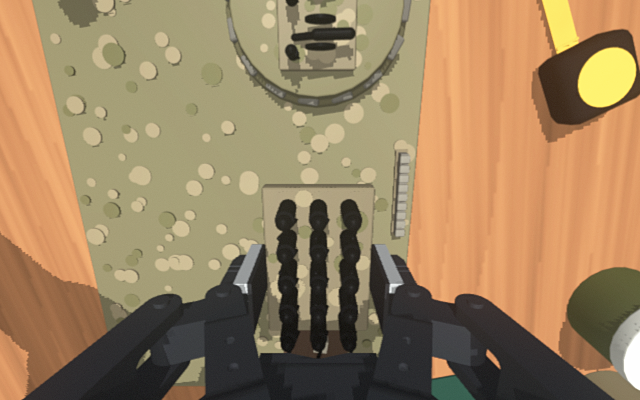

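The view shows the guns centred on the hill (318,35), and the foot gripped square at (318,265). I'll check where the wall (402,195) ends relative to the finger.

```bash
python3 - <<'E'
from h import *
import json
c=json.load(open('c6.json'));s,tx,ty=yaw()
for uv,z in(((394,237),.02),((396,152),.02),((263,186),.1293),((375,185),.1293)):
    d=ray(c,uv,z)-np.array([.5813,-.2288]);print(uv,(d@tx).round(4),(d@ty).round(4))
E
```

```text
(394, 237) -0.0343 0.0634
(396, 152) 0.0357 0.0602
(263, 186) 0.0379 -0.0228
(375, 185) 0.0383 0.0255
```

The wall is 60 mm or more ahead of the foot's centre, so I'll open only to about 58 mm on release.

>>> {"method": "send_rows", "body": {"motion": [{"dx": -0.05,"dy": -0.08,"dz": 2,"ax": 0,"ay": 0,"az": 0,"gripper": -0.3},{"dx": 0,"dy": 0,"dz": 3,"ax": 0,"ay": 0,"az": 0,"gripper": -0.3},{"dx": 0,"dy": 0,"dz": 3,"ax": 0,"ay": 0,"az": 0,"gripper": -0.3},{"dx": 0,"dy": 0,"dz": 1.5,"ax": 0,"ay": 0,"az": 0,"gripper": -0.3},{"dx": 0,"dy": 0,"dz": 0.6,"ax": 0,"ay": 0,"az": 0,"gripper": -0.3},{"dx": 0,"dy": 0,"dz": 0,"ax": 0,"ay": 0,"az": 0,"gripper": -0.3},{"dx": 0,"dy": 0,"dz": 0,"ax": 0,"ay": 0,"az": 0,"gripper": -0.3}]}}

```text
time_s: 12.28
position: [0.5821, -0.2282, 0.1951]
ee_rot: [0.757, 0.654, 0.0, 0.001]
contact_force: [0.4, -1.0, -0.6]
opening: 0.0489
gripper_force: 31.5
```

```bash
python3 - <<'E'
from h import *
print(go(.5813,-.2288,-.15))
E
```

```text
{'dx': -0.069, 'dy': -0.07, 'z': 0.195, 'az': 0.004}
```

>>> {"method": "send_rows", "body": {"motion": [{"dx": -0.08,"dy": -0.07,"dz": 0.4,"ax": 0,"ay": 0,"az": 0,"gripper": -0.3},{"dx": 0,"dy": 0,"dz": 0.4,"ax": 0,"ay": 0,"az": 0,"gripper": -0.3},{"dx": 0,"dy": 0,"dz": 0.3,"ax": 0,"ay": 0,"az": 0,"gripper": -0.3},{"dx": 0,"dy": 0,"dz": 0,"ax": 0,"ay": 0,"az": 0,"gripper": -0.3},{"dx": 0,"dy": 0,"dz": 0,"ax": 0,"ay": 0,"az": 0,"gripper": -0.3},{"dx": 0,"dy": 0,"dz": 0,"ax": 0,"ay": 0,"az": 0,"gripper": -0.3}]}}

```text
time_s: 12.78
position: [0.5809, -0.2299, 0.1839]
ee_rot: [0.757, 0.653, 0.0, 0.001]
contact_force: [0.3, 0.7, 5.1]
opening: 0.049
gripper_force: 32.0
```

>>> {"method": "send_rows", "body": {"motion": [{"dx": 0,"dy": 0,"dz": 0,"ax": 0,"ay": 0,"az": 0,"gripper": 0.35},{"dx": 0,"dy": 0,"dz": 0,"ax": 0,"ay": 0,"az": 0,"gripper": 0.35},{"dx": 0,"dy": 0,"dz": -1,"ax": 0,"ay": 0,"az": 0,"gripper": 0.35},{"dx": 0,"dy": 0,"dz": -3,"ax": 0,"ay": 0,"az": 0,"gripper": 0.35},{"dx": 0,"dy": 0,"dz": -4,"ax": 0,"ay": 0,"az": 0.09,"gripper": 0.65},{"dx": 0,"dy": 0,"dz": -3.5,"ax": 0,"ay": 0,"az": 0,"gripper": 0.65}]}}

```text
time_s: 13.28
position: [0.5805, -0.2298, 0.3001]
ee_rot: [0.787, 0.617, -0.0, -0.0]
contact_force: [1.3, -0.7, 1.0]
opening: 0.0704
gripper_force: 0.0
```

```bash
python3 - <<'E'
from h import *
print(go(.44,.165,-.238))
E
```

```text
{'dx': 34.974, 'dy': -23.086, 'z': 0.3, 'az': -0.003}
```

>>> {"method": "send_rows", "body": {"motion": [{"dx": 2.5,"dy": -1.65,"dz": 0,"ax": 0,"ay": 0,"az": 0,"gripper": 0.65},{"dx": 3.2,"dy": -2.1,"dz": 0,"ax": 0,"ay": 0,"az": 0,"gripper": 0.65},{"dx": 3.2,"dy": -2.1,"dz": 0,"ax": 0,"ay": 0,"az": 0,"gripper": 0.65},{"dx": 3.2,"dy": -2.1,"dz": 0,"ax": 0,"ay": 0,"az": 0,"gripper": 0.65},{"dx": 3.2,"dy": -2.1,"dz": 0,"ax": 0,"ay": 0,"az": 0,"gripper": 0.65},{"dx": 3.2,"dy": -2.1,"dz": 0,"ax": 0,"ay": 0,"az": 0,"gripper": 0.65},{"dx": 3.2,"dy": -2.1,"dz": 0,"ax": 0,"ay": 0,"az": 0,"gripper": 0.65},{"dx": 3.2,"dy": -2.1,"dz": 0,"ax": 0,"ay": 0,"az": 0,"gripper": 0.65},{"dx": 3.2,"dy": -2.1,"dz": 0,"ax": 0,"ay": 0,"az": 0,"gripper": 0.65},{"dx": 3.2,"dy": -2.1,"dz": 0,"ax": 0,"ay": 0,"az": 0,"gripper": 0.65},{"dx": 3.2,"dy": -2.1,"dz": 0,"ax": 0,"ay": 0,"az": 0,"gripper": 0.65},{"dx": 0.5,"dy": -0.4,"dz": 0,"ax": 0,"ay": 0,"az": 0,"gripper": 0.65}]}}

```text
time_s: 14.28
position: [0.4366, 0.1684, 0.2988]
ee_rot: [0.785, 0.62, 0.0, -0.001]
contact_force: [-0.3, -0.2, -0.2]
opening: 0.0705
gripper_force: 0.0
```

>>> {"method": "send_rows", "body": {"motion": [{"dx": 0,"dy": 0,"dz": 0,"ax": 0,"ay": 0,"az": 0,"gripper": 0.65},{"dx": 0,"dy": 0,"dz": 0,"ax": 0,"ay": 0,"az": 0,"gripper": 0.65}]}}

```text
time_s: 14.45
position: [0.4389, 0.1645, 0.2986]
ee_rot: [0.785, 0.619, 0.0, 0.0]
contact_force: [0.1, 0.0, -0.2]
opening: 0.0704
gripper_force: 0.0
```

```bash
python3 - <<'E'
from h import *
c=calibration('wrist');im=capture('wrist')[:,:,::-1];cv2.imwrite('pics/w7.png',im)
for o in stands(cv2.imread('pics/w7.png'),c):
    print(o)
    if abs(o[0][0]-.438)<.02 and abs(o[0][1]-.2296)<.02: print(go(*o[0],o[2]))
E
```

```text
(array([0.4499, 0.1323]), array([58.6, 57.5]), np.float32(-0.236), (305, 192, 68, 65))
(array([0.4371, 0.2297]), array([73.1, 48.7]), np.float32(-0.238), (262, 63, 66, 99))
{'dx': 6.348, 'dy': -1.752, 'z': 0.299, 'az': 0.001}
(array([0.6503, 0.1597]), array([ 14.9, 203.1]), np.float32(0.038), (563, 0, 30, 252))
(array([0.4439, 0.2974]), array([48.9, 34.2]), np.float32(-1.526), (241, 0, 77, 50))
(array([0.4394, 0.1233]), array([361.8, 644.4]), np.float32(1.333), (0, 0, 640, 400))
```

View pics/w7.png

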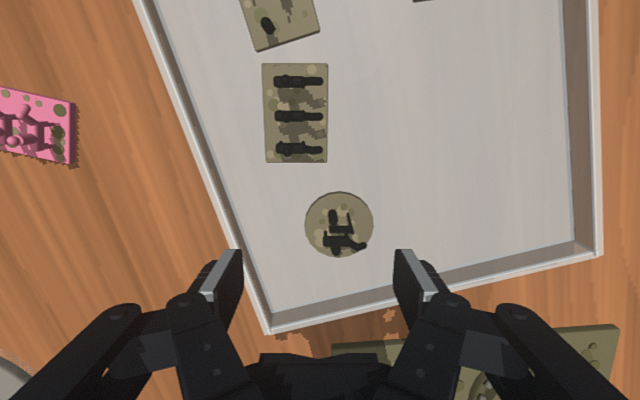

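The horse is at pixel (295,113), (0.437, 0.230); the general at (339,225), (0.450, 0.132). Move over the horse.

>>> {"method": "send_rows", "body": {"motion": [{"dx": 3.2,"dy": -0.9,"dz": 1,"ax": 0,"ay": 0,"az": 0,"gripper": 0.65},{"dx": 3.15,"dy": -0.85,"dz": 2,"ax": 0,"ay": 0,"az": 0,"gripper": 0.65},{"dx": 0,"dy": 0,"dz": 2.5,"ax": 0,"ay": 0,"az": 0,"gripper": 0.65},{"dx": 0,"dy": 0,"dz": 1,"ax": 0,"ay": 0,"az": 0,"gripper": 0.65},{"dx": 0,"dy": 0,"dz": 0,"ax": 0,"ay": 0,"az": 0,"gripper": 0.65},{"dx": 0,"dy": 0,"dz": 0,"ax": 0,"ay": 0,"az": 0,"gripper": 0.65}]}}

```text
time_s: 15.0
position: [0.4373, 0.229, 0.2331]
ee_rot: [0.786, 0.618, -0.001, -0.0]
contact_force: [0.4, -0.4, -0.3]
opening: 0.0703
gripper_force: 0.0
```

```bash
python3 - <<'E'
from h import *
print(go(.4371,.2297,-.238))
E
```

```text
{'dx': 0.064, 'dy': -0.04, 'z': 0.233, 'az': -0.001}
```

>>> {"method": "send_rows", "body": {"motion": [{"dx": 0.06,"dy": -0.04,"dz": 2,"ax": 0,"ay": 0,"az": 0,"gripper": 0.65},{"dx": 0,"dy": 0,"dz": 2,"ax": 0,"ay": 0,"az": 0,"gripper": 0.65},{"dx": 0,"dy": 0,"dz": 1.3,"ax": 0,"ay": 0,"az": 0,"gripper": 0.65},{"dx": 0,"dy": 0,"dz": 0.5,"ax": 0,"ay": 0,"az": 0,"gripper": 0.65},{"dx": 0,"dy": 0,"dz": 0,"ax": 0,"ay": 0,"az": 0,"gripper": 0.65},{"dx": 0,"dy": 0,"dz": 0,"ax": 0,"ay": 0,"az": 0,"gripper": -0.3},{"dx": 0,"dy": 0,"dz": 0,"ax": 0,"ay": 0,"az": 0,"gripper": -0.3},{"dx": 0,"dy": 0,"dz": 0,"ax": 0,"ay": 0,"az": 0,"gripper": -0.3},{"dx": 0,"dy": 0,"dz": 0,"ax": 0,"ay": 0,"az": 0,"gripper": -0.3},{"dx": 0,"dy": 0,"dz": 0,"ax": 0,"ay": 0,"az": 0,"gripper": -0.3}]}}

```text
time_s: 15.83
position: [0.4371, 0.2309, 0.1766]
ee_rot: [0.786, 0.619, 0.001, 0.001]
contact_force: [-0.5, -3.4, 6.6]
opening: 0.0489
gripper_force: 31.2
```

>>> {"method": "send_rows", "body": {"motion": [{"dx": 0,"dy": 0,"dz": -2,"ax": 0,"ay": 0,"az": 0,"gripper": -0.3},{"dx": 0,"dy": 0,"dz": -3.5,"ax": 0,"ay": 0,"az": 0,"gripper": -0.3},{"dx": 0,"dy": 0,"dz": -3.5,"ax": 0,"ay": 0,"az": -0.044,"gripper": -0.3},{"dx": 0,"dy": 0,"dz": -3,"ax": 0,"ay": 0,"az": -0.044,"gripper": -0.3},{"dx": -2.5,"dy": 0.53,"dz": 0,"ax": 0,"ay": 0,"az": 0,"gripper": -0.3},{"dx": -3.6,"dy": 0.76,"dz": 0,"ax": 0,"ay": 0,"az": 0,"gripper": -0.3},{"dx": -3.6,"dy": 0.76,"dz": 0,"ax": 0,"ay": 0,"az": 0,"gripper": -0.3},{"dx": -3.6,"dy": 0.76,"dz": 0,"ax": 0,"ay": 0,"az": 0,"gripper": -0.3},{"dx": -3.6,"dy": 0.76,"dz": 0,"ax": 0,"ay": 0,"az": 0,"gripper": -0.3},{"dx": -3.6,"dy": 0.76,"dz": 0,"ax": 0,"ay": 0,"az": 0,"gripper": -0.3},{"dx": -3.6,"dy": 0.76,"dz": 0,"ax": 0,"ay": 0,"az": 0,"gripper": -0.3}]}}

```text
time_s: 16.75
position: [0.4507, -0.0165, 0.2959]
ee_rot: [0.758, 0.653, 0.0, 0.0]
contact_force: [1.0, 0.4, -1.1]
opening: 0.0486
gripper_force: 32.1
```

>>> {"method": "send_rows", "body": {"motion": [{"dx": -3.6,"dy": 0.76,"dz": 0,"ax": 0,"ay": 0,"az": 0,"gripper": -0.3},{"dx": -3.6,"dy": 0.76,"dz": 0,"ax": 0,"ay": 0,"az": 0,"gripper": -0.3},{"dx": -3.6,"dy": 0.76,"dz": 0,"ax": 0,"ay": 0,"az": 0,"gripper": -0.3},{"dx": -3.6,"dy": 0.76,"dz": 0,"ax": 0,"ay": 0,"az": 0,"gripper": -0.3},{"dx": -3.2,"dy": 0.66,"dz": 0,"ax": 0,"ay": 0,"az": 0,"gripper": -0.3},{"dx": -1.6,"dy": 0.34,"dz": 0,"ax": 0,"ay": 0,"az": 0,"gripper": -0.3},{"dx": 0,"dy": 0,"dz": 0,"ax": 0,"ay": 0,"az": 0,"gripper": -0.3},{"dx": 0,"dy": 0,"dz": 0,"ax": 0,"ay": 0,"az": 0,"gripper": -0.3}]}}

```text
time_s: 17.42
position: [0.4622, -0.2112, 0.2953]
ee_rot: [0.758, 0.652, 0.0, -0.0]
contact_force: [-0.5, 0.7, -1.3]
opening: 0.0489
gripper_force: 32.1
```

```bash
python3 - <<'E'
from h import *
print(go(.4627,-.2108,-.15))
c=calibration('wrist');im=capture('wrist')[:,:,::-1];cv2.imwrite('pics/w8.png',im)
import json;json.dump({k:np.array(v).tolist() for k,v in c.items()},open('c8.json','w'))
E
```

```text
{'dx': 0.051, 'dy': 0.045, 'z': 0.295, 'az': -0.001}
```

View pics/w8.png

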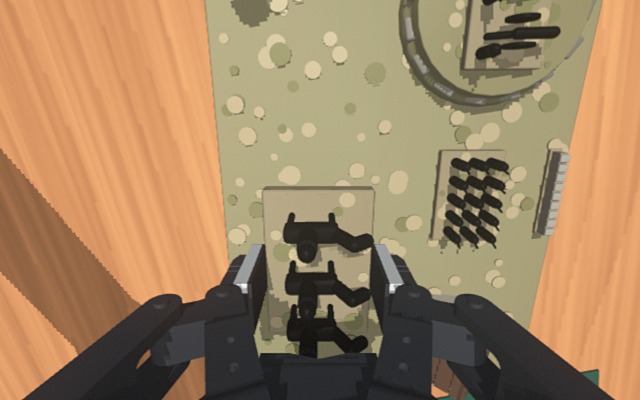

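Horse held at (318,265) with its left edge at row 187. The foot stands at (470,200) with its rear-left corner at (441,151). I'll check the foot's place from that.

```bash
python3 - <<'E'
from h import *
import json
c=json.load(open('c8.json'));s,tx,ty=yaw()
f=np.array([.5813,-.2288])
for uv,z in(((441,150.5),.018),((505,150.5),.018),((433,236),.018)):
    d=ray(c,uv,z)-f;print(uv,d@tx,d@ty)
for uv in((263.5,187),(374.5,187)):
    d=ray(c,uv,.1297)-s['position'][:2];print('held',d@tx,d@ty)
E
```

```text
(441, 150.5) 0.03607393628243644 -0.026081083403247603
(505, 150.5) 0.03601584889030291 0.02290094148800929
(433, 236) -0.03483431677606541 -0.024860445416335017
held 0.03659546191926735 -0.023197002792002857
held 0.03653334924347896 0.024611853596754836
```

>>> {"method": "send_rows", "body": {"motion": [{"dx": 0.05,"dy": 0.04,"dz": 2,"ax": 0,"ay": 0,"az": 0,"gripper": -0.3},{"dx": 0,"dy": 0,"dz": 3,"ax": 0,"ay": 0,"az": 0,"gripper": -0.3},{"dx": 0,"dy": 0,"dz": 3,"ax": 0,"ay": 0,"az": 0,"gripper": -0.3},{"dx": 0,"dy": 0,"dz": 1.5,"ax": 0,"ay": 0,"az": 0,"gripper": -0.3},{"dx": 0,"dy": 0,"dz": 0.6,"ax": 0,"ay": 0,"az": 0,"gripper": -0.3},{"dx": 0,"dy": 0,"dz": 0,"ax": 0,"ay": 0,"az": 0,"gripper": -0.3},{"dx": 0,"dy": 0,"dz": 0,"ax": 0,"ay": 0,"az": 0,"gripper": -0.3}]}}

```text
time_s: 18.05
position: [0.4633, -0.2097, 0.1949]
ee_rot: [0.757, 0.653, 0.0, 0.0]
contact_force: [0.8, -0.4, -1.0]
opening: 0.049
gripper_force: 32.1
```

```bash
python3 - <<'E'
from h import *
print(go(.4627,-.2108,-.15))
E
```

```text
{'dx': -0.119, 'dy': -0.048, 'z': 0.195, 'az': 0.002}
```

>>> {"method": "send_rows", "body": {"motion": [{"dx": -0.12,"dy": -0.05,"dz": 0.4,"ax": 0,"ay": 0,"az": 0,"gripper": -0.3},{"dx": 0,"dy": 0,"dz": 0.4,"ax": 0,"ay": 0,"az": 0,"gripper": -0.3},{"dx": 0,"dy": 0,"dz": 0.3,"ax": 0,"ay": 0,"az": 0,"gripper": -0.3},{"dx": 0,"dy": 0,"dz": 0,"ax": 0,"ay": 0,"az": 0,"gripper": -0.3},{"dx": 0,"dy": 0,"dz": 0,"ax": 0,"ay": 0,"az": 0,"gripper": -0.3},{"dx": 0,"dy": 0,"dz": 0,"ax": 0,"ay": 0,"az": 0,"gripper": -0.3}]}}

```text
time_s: 18.55
position: [0.4625, -0.2116, 0.1837]
ee_rot: [0.758, 0.652, 0.0, 0.001]
contact_force: [0.4, 0.4, 3.0]
opening: 0.0485
gripper_force: 32.6
```

>>> {"method": "send_rows", "body": {"motion": [{"dx": 0,"dy": 0,"dz": 0,"ax": 0,"ay": 0,"az": 0,"gripper": 0.5},{"dx": 0,"dy": 0,"dz": 0,"ax": 0,"ay": 0,"az": 0,"gripper": 0.5},{"dx": 0,"dy": 0,"dz": -1,"ax": 0,"ay": 0,"az": 0,"gripper": 0.5},{"dx": 0,"dy": 0,"dz": -3,"ax": 0,"ay": 0,"az": 0,"gripper": 0.5},{"dx": 0,"dy": 0,"dz": -4,"ax": 0,"ay": 0,"az": 0,"gripper": 0.8},{"dx": 0,"dy": 0,"dz": -2,"ax": 0,"ay": 0,"az": 0,"gripper": 0.8},{"dx": 2.5,"dy": -0.47,"dz": 0,"ax": 0,"ay": 0,"az": 0,"gripper": 0.8},{"dx": 3.7,"dy": -0.7,"dz": 0,"ax": 0,"ay": 0,"az": 0,"gripper": 0.8},{"dx": 3.7,"dy": -0.7,"dz": 0,"ax": 0,"ay": 0,"az": 0,"gripper": 0.8},{"dx": 3.7,"dy": -0.7,"dz": 0,"ax": 0,"ay": 0,"az": 0,"gripper": 0.8},{"dx": 3.7,"dy": -0.7,"dz": 0,"ax": 0,"ay": 0,"az": 0,"gripper": 0.8},{"dx": 3.7,"dy": -0.7,"dz": 0,"ax": 0,"ay": 0,"az": 0,"gripper": 0.8}]}}

```text
time_s: 19.55
position: [0.4537, 0.0037, 0.2839]
ee_rot: [0.758, 0.652, 0.0, 0.0]
contact_force: [1.4, -0.3, -0.7]
opening: 0.0771
gripper_force: 0.0
```

>>> {"method": "send_rows", "body": {"motion": [{"dx": 3.7,"dy": -0.7,"dz": 0,"ax": 0,"ay": 0,"az": 0,"gripper": 0.8},{"dx": 3.7,"dy": -0.7,"dz": 0,"ax": 0,"ay": 0,"az": 0,"gripper": 0.8},{"dx": 1.6,"dy": -0.3,"dz": 0,"ax": 0,"ay": 0,"az": 0,"gripper": 0.8},{"dx": 0,"dy": 0,"dz": 2,"ax": 0,"ay": 0,"az": 0,"gripper": 0.8},{"dx": 0,"dy": 0,"dz": 2,"ax": 0,"ay": 0,"az": 0,"gripper": 0.8},{"dx": 0,"dy": 0,"dz": 1.5,"ax": 0,"ay": 0,"az": 0,"gripper": 0.8},{"dx": 0,"dy": 0,"dz": 0,"ax": 0,"ay": 0,"az": 0,"gripper": 0.8},{"dx": 0,"dy": 0,"dz": 0,"ax": 0,"ay": 0,"az": 0,"gripper": 0.8}]}}

```text
time_s: 20.22
position: [0.4507, 0.0937, 0.2283]
ee_rot: [0.758, 0.653, -0.001, -0.0]
contact_force: [0.0, 0.3, 0.3]
opening: 0.0765
gripper_force: 0.0
```

```bash
python3 - <<'E'
from h import *
c=calibration('wrist');im=capture('wrist')[:,:,::-1];cv2.imwrite('pics/w9.png',im)
print(go(.4503,.1325,-.15))
for o in stands(cv2.imread('pics/w9.png'),c):print(o)
E
```

```text
{'dx': 3.836, 'dy': -0.648, 'z': 0.229, 'az': 0.001}
(array([0.4497, 0.1316]), array([57.9, 57.5]), np.float32(-0.148), (258, 113, 99, 99))
(array([0.363, 0.149]), array([ 11.7, 164.7]), np.float32(0.033), (93, 0, 108, 281))
(array([0.4501, 0.0846]), array([262. , 476.9]), np.float32(1.423), (0, 0, 640, 400))
```

View pics/w9.png

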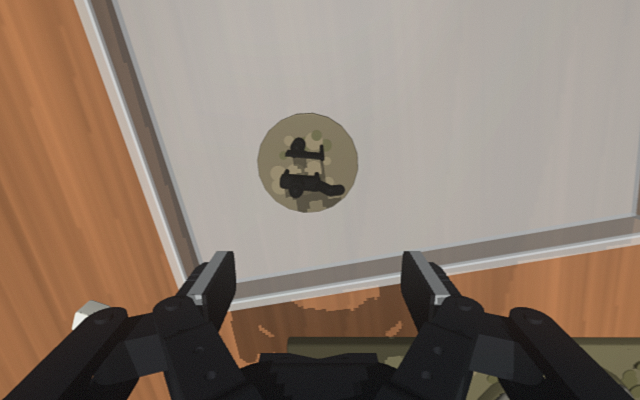

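The general is at (308,162), (0.450, 0.132), clear of everything. Move over it and grasp.

>>> {"method": "send_rows", "body": {"motion": [{"dx": 1.9,"dy": -0.34,"dz": 0,"ax": 0,"ay": 0,"az": 0,"gripper": 0.8},{"dx": 1.88,"dy": -0.34,"dz": 0,"ax": 0,"ay": 0,"az": 0,"gripper": 0.8},{"dx": 0,"dy": 0,"dz": 0,"ax": 0,"ay": 0,"az": 0,"gripper": 0.8},{"dx": 0,"dy": 0,"dz": 0,"ax": 0,"ay": 0,"az": 0,"gripper": 0.8}]}}

```text
time_s: 20.6
position: [0.4499, 0.1324, 0.2293]
ee_rot: [0.757, 0.653, 0.001, 0.001]
contact_force: [0.1, 0.4, 0.4]
opening: 0.0767
gripper_force: 0.0
```

```bash
python3 - <<'E'
from h import *
print(go(.4499,.132,-.15))
E
```

```text
{'dx': -0.041, 'dy': 0.004, 'z': 0.229, 'az': 0.003}
```

>>> {"method": "send_rows", "body": {"motion": [{"dx": -0.04,"dy": 0,"dz": 2,"ax": 0,"ay": 0,"az": 0,"gripper": 0.8},{"dx": 0,"dy": 0,"dz": 2,"ax": 0,"ay": 0,"az": 0,"gripper": 0.8},{"dx": 0,"dy": 0,"dz": 1,"ax": 0,"ay": 0,"az": 0,"gripper": 0.8},{"dx": 0,"dy": 0,"dz": 0.45,"ax": 0,"ay": 0,"az": 0,"gripper": 0.8},{"dx": 0,"dy": 0,"dz": 0,"ax": 0,"ay": 0,"az": 0,"gripper": 0.8},{"dx": 0,"dy": 0,"dz": 0,"ax": 0,"ay": 0,"az": 0,"gripper": -0.1},{"dx": 0,"dy": 0,"dz": 0,"ax": 0,"ay": 0,"az": 0,"gripper": -0.1},{"dx": 0,"dy": 0,"dz": 0,"ax": 0,"ay": 0,"az": 0,"gripper": -0.1},{"dx": 0,"dy": 0,"dz": 0,"ax": 0,"ay": 0,"az": 0,"gripper": -0.1},{"dx": 0,"dy": 0,"dz": 0,"ax": 0,"ay": 0,"az": 0,"gripper": -0.1}]}}

```text
time_s: 21.43
position: [0.4499, 0.1315, 0.1749]
ee_rot: [0.758, 0.653, 0.001, 0.001]
contact_force: [-0.7, -2.5, 6.5]
opening: 0.0576
gripper_force: 31.6
```

>>> {"method": "send_rows", "body": {"motion": [{"dx": 0,"dy": 0,"dz": -1.5,"ax": 0,"ay": 0,"az": 0,"gripper": -0.1},{"dx": 0,"dy": 0,"dz": -3.5,"ax": 0,"ay": 0,"az": 0,"gripper": -0.1},{"dx": 0,"dy": 0,"dz": -3.5,"ax": 0,"ay": 0,"az": 0,"gripper": -0.1},{"dx": 0,"dy": 0,"dz": -3.5,"ax": 0,"ay": 0,"az": 0,"gripper": -0.1},{"dx": -2,"dy": 0.5,"dz": 0,"ax": 0,"ay": 0,"az": 0,"gripper": -0.1},{"dx": -3.5,"dy": 0.89,"dz": 0,"ax": 0,"ay": 0,"az": 0,"gripper": -0.1},{"dx": -3.5,"dy": 0.89,"dz": 0,"ax": 0,"ay": 0,"az": 0,"gripper": -0.1},{"dx": -3.5,"dy": 0.89,"dz": 0,"ax": 0,"ay": 0,"az": 0,"gripper": -0.1},{"dx": -3.5,"dy": 0.89,"dz": 0,"ax": 0,"ay": 0,"az": 0,"gripper": -0.1},{"dx": -3.5,"dy": 0.89,"dz": 0,"ax": 0,"ay": 0,"az": 0,"gripper": -0.1},{"dx": -3.5,"dy": 0.89,"dz": 0,"ax": 0,"ay": 0,"az": 0,"gripper": -0.1},{"dx": -2.1,"dy": 0.53,"dz": 0,"ax": 0,"ay": 0,"az": 0,"gripper": -0.1}]}}

```text
time_s: 22.43
position: [0.4754, -0.1292, 0.2944]
ee_rot: [0.758, 0.652, 0.0, 0.001]
contact_force: [0.9, 0.2, -1.1]
opening: 0.0576
gripper_force: 32.7
```

>>> {"method": "send_rows", "body": {"motion": [{"dx": 0,"dy": 0,"dz": 0,"ax": 0,"ay": 0,"az": 0,"gripper": -0.1},{"dx": 0,"dy": 0,"dz": 0,"ax": 0,"ay": 0,"az": 0,"gripper": -0.1}]}}

```text
time_s: 22.6
position: [0.4751, -0.127, 0.294]
ee_rot: [0.759, 0.652, 0.0, 0.0]
contact_force: [-0.6, 0.3, -0.2]
opening: 0.058
gripper_force: 32.7
```

```bash
python3 - <<'E'
from h import *
print(go(.4754,-.1261,-.15))
c=calibration('wrist');im=capture('wrist')[:,:,::-1];cv2.imwrite('pics/w10.png',im)
E
```

```text
{'dx': 0.092, 'dy': 0.012, 'z': 0.294, 'az': -0.002}
```

View pics/w10.png

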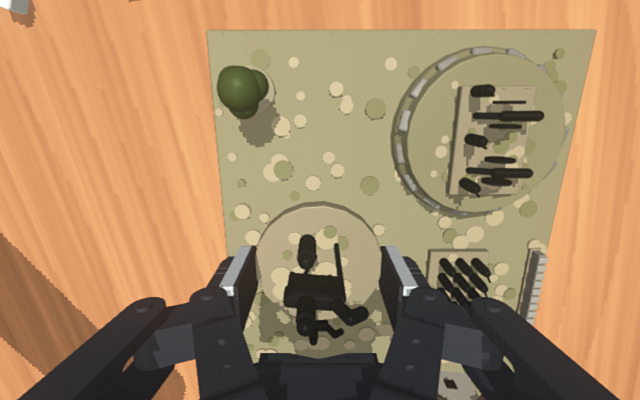

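The general is held at (318,265), the guns sit centred on the hill (497,140), and the tree (240,88) is clear. Descend.

>>> {"method": "send_rows", "body": {"motion": [{"dx": 0.05,"dy": 0,"dz": 2,"ax": 0,"ay": 0,"az": 0,"gripper": -0.1},{"dx": 0,"dy": 0,"dz": 3,"ax": 0,"ay": 0,"az": 0,"gripper": -0.1},{"dx": 0,"dy": 0,"dz": 3,"ax": 0,"ay": 0,"az": 0,"gripper": -0.1},{"dx": 0,"dy": 0,"dz": 1.5,"ax": 0,"ay": 0,"az": 0,"gripper": -0.1},{"dx": 0,"dy": 0,"dz": 0.6,"ax": 0,"ay": 0,"az": 0,"gripper": -0.1},{"dx": 0,"dy": 0,"dz": 0,"ax": 0,"ay": 0,"az": 0,"gripper": -0.1},{"dx": 0,"dy": 0,"dz": 0,"ax": 0,"ay": 0,"az": 0,"gripper": -0.1}]}}

```text
time_s: 23.23
position: [0.4757, -0.1249, 0.1934]
ee_rot: [0.757, 0.653, 0.0, 0.0]
contact_force: [1.8, 0.7, -1.2]
opening: 0.0582
gripper_force: 32.7
```

```bash
python3 - <<'E'
from h import *
print(go(.4754,-.1261,-.15))
E
```

```text
{'dx': -0.127, 'dy': -0.014, 'z': 0.193, 'az': 0.002}
```

>>> {"method": "send_rows", "body": {"motion": [{"dx": -0.12,"dy": 0,"dz": 0.4,"ax": 0,"ay": 0,"az": 0,"gripper": -0.1},{"dx": 0,"dy": 0,"dz": 0.4,"ax": 0,"ay": 0,"az": 0,"gripper": -0.1},{"dx": 0,"dy": 0,"dz": 0.33,"ax": 0,"ay": 0,"az": 0,"gripper": -0.1},{"dx": 0,"dy": 0,"dz": 0,"ax": 0,"ay": 0,"az": 0,"gripper": -0.1},{"dx": 0,"dy": 0,"dz": 0,"ax": 0,"ay": 0,"az": 0,"gripper": -0.1},{"dx": 0,"dy": 0,"dz": 0,"ax": 0,"ay": 0,"az": 0,"gripper": -0.1}]}}

```text
time_s: 23.73
position: [0.4755, -0.1268, 0.1819]
ee_rot: [0.758, 0.652, 0.0, 0.001]
contact_force: [0.5, 0.2, 3.9]
opening: 0.0581
gripper_force: 33.1
```

>>> {"method": "send_rows", "body": {"motion": [{"dx": 0,"dy": 0,"dz": 0,"ax": 0,"ay": 0,"az": 0,"gripper": 0.6},{"dx": 0,"dy": 0,"dz": 0,"ax": 0,"ay": 0,"az": 0,"gripper": 0.6},{"dx": 0,"dy": 0,"dz": -1,"ax": 0,"ay": 0,"az": 0,"gripper": 0.6},{"dx": 0,"dy": 0,"dz": -3,"ax": 0,"ay": 0,"az": 0,"gripper": 0.6},{"dx": 0,"dy": 0,"dz": -4,"ax": 0,"ay": 0,"az": 0,"gripper": 0.6},{"dx": 0,"dy": 0,"dz": -4,"ax": 0,"ay": 0,"az": 0,"gripper": 0.6},{"dx": -3,"dy": 1,"dz": -2.5,"ax": 0,"ay": 0,"az": 0,"gripper": 0.6},{"dx": -3,"dy": 1,"dz": -2.5,"ax": 0,"ay": 0,"az": 0,"gripper": 0.6},{"dx": -3.5,"dy": 1,"dz": -2,"ax": 0,"ay": 0,"az": 0,"gripper": 0.6},{"dx": -3.5,"dy": 1,"dz": -2,"ax": 0,"ay": 0,"az": 0,"gripper": 0.6},{"dx": -3.5,"dy": 0.5,"dz": -1,"ax": 0,"ay": 0,"az": 0,"gripper": 0.6},{"dx": -3,"dy": 0,"dz": 0,"ax": 0,"ay": 0,"az": 0,"gripper": 0.6}]}}

```text
time_s: 24.73
position: [0.4909, -0.3284, 0.405]
ee_rot: [0.758, 0.652, 0.0, 0.003]
contact_force: [-0.6, 0.5, -0.7]
opening: 0.0682
gripper_force: 0.0
```

>>> {"method": "send_rows", "body": {"motion": [{"dx": 0,"dy": 0,"dz": 0,"ax": 0,"ay": 0,"az": 0,"gripper": 0.6},{"dx": 0,"dy": 0,"dz": 0,"ax": 0,"ay": 0,"az": 0,"gripper": 0.6}]}}

```text
time_s: 24.9
position: [0.49, -0.3274, 0.4014]
ee_rot: [0.759, 0.651, 0.0, -0.0]
contact_force: [-0.1, 0.1, -0.3]
opening: 0.0681
gripper_force: 0.0
```

```bash
python3 - <<'E'
from h import *
c=calibration('wrist');im=capture('wrist')[:,:,::-1].copy();cv2.imwrite('pics/w11.png',im)
import json;json.dump({k:np.array(v).tolist() for k,v in c.items()},open('c11.json','w'))
u=np.array([.9888,-.1494]);v=np.array([.1494,.9888])
def box(cx,z,hx=.025,hy=.0375):
    for a,b in((hx,hy),(hx,-hy),(-hx,-hy),(-hx,hy)):
        p=proj(c,np.r_[cx+a*u+b*v,z]);cv2.circle(im,tuple(int(round(t)) for t in p),2,(0,0,255),-1)
C=np.array([.522,-.2198])
box(C+.06*u+.13*v,.04);box(C+.06*u,.018);box(C-.06*u,.018)
for i in range(24):
    a=i*np.pi/12;p=proj(c,np.r_[C-.06*u+.0875*v+.03*np.array([np.cos(a),np.sin(a)]),.018]);cv2.circle(im,tuple(int(round(t)) for t in p),1,(0,0,255),-1)
cv2.imwrite('pics/w11m.png',im)
E
```

```text
(no output)
```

View pics/w11m.png

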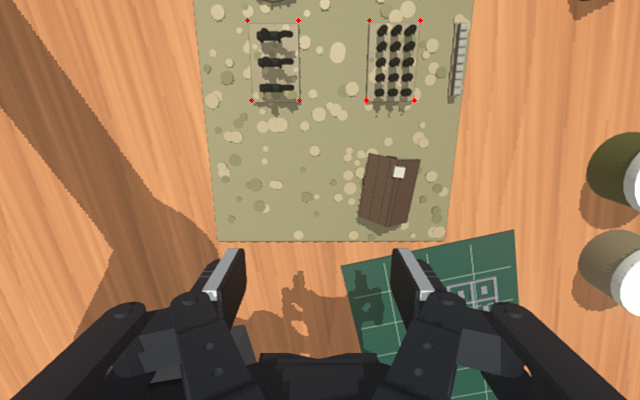

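Foot (392,62) and horse (275,62) stand within 2–3 mm of the marked targets, square. The 14 views are used up, so a numeric check on the tray stands, then hand in.

```bash
python3 - <<'E'
from h import *
a=cv2.imread('pics/top0.png');b=capture('top')[:,:,::-1].copy()
c=calibration('top')
for im in(a,b):
    hsv=cv2.cvtColor(im,cv2.COLOR_BGR2HSV)
    t=((hsv[:,:,1]>25)|(hsv[:,:,2]<110)).astype(np.uint8);t[:,:214]=0;t[:,308:]=0;t[:130]=0;t[210:]=0
    print([ray(c,cv2.minAreaRect(k)[0],.011).round(3).tolist() for k in cv2.findContours(t,0,2)[0] if cv2.contourArea(k)>80])
# general: dark pixels near its place
p=proj(c,(.4754,-.1261,.03));x,y=int(p[0]),int(p[1])
for n,im in(('before',a),('after',b)):print(n,p,[ (q.mean(1)+[x-12,y-12]).round(1).tolist() for q in [np.array(np.nonzero(im[y-12:y+12,x-12:x+12].max(2)<60)[::-1])] if q.size], (im[y-12:y+12,x-12:x+12].max(2)<60).sum())
print(read_state()['gripper_force'])
print(sign_off())
E
```

```text
[[0.437, 0.23], [0.442, 0.321], [0.449, 0.132], [0.561, 0.133], [0.568, 0.322], [0.573, 0.222]]
[[0.442, 0.321], [0.567, 0.321]]
before [368.21306498 178.95238522] [] 0
after [368.21306498 178.95238522] [[369.5, 178.5]] 21
0.0
the job is handed in; nothing more can be done
None
```

The four stands are set out on the board and the job is handed in at about 25 s. Foot and horse measured within about 3 mm and the guns looked centred on the hill. The general was placed by arm position and confirmed only roughly by the top camera. The wagon and skirmishers did not move measurably, and I have not seen the judge's result.

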